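# Fill the specimen cassette to three and lift it out by its side catches

## Task

The blue specimen cassette in its dock already holds one resin mount, the red one: load two more of those standing on the bench so that it carries exactly three, each lying flat in a well of its own, and leave the remaining one standing where it is. Then pinch the two orange side catches of the middle grip together, all the way in, lift the cassette straight up out of the dock and finish holding it level in the gripper, catches still pinched, well clear (about 10 cm up) and with its three mounts in place. Do not put it down or let go at the end, and leave the loupe, the lens case and the red marker alone.

Things in the scene. Friction and masses are not known exactly. Their poses are not given: they have to be found in the camera images.
- dock_grip (a point): where the cassette's grip point lies when it is fully home, 53 mm above the bench. The dock is an aluminium plate 232 (its x) x 96 x 8 mm screwed to the bench, with end stops (top 21 mm above the bench), side guides (top 16 mm) and half-way along each long side a steel keeper over the catch hook (26 to 42 mm from the middle line, 28 mm long, top 24 mm)
- cassette: blue cassette, 207 (its x) x 45 (its y) mm, 0.25 kg; origin mid underside, 8 mm above the bench when docked (play 1.2 mm); z up. At each end a plate 12 mm thick with two round wells in line along x; in the middle a grip 58 mm tall: a blue core 28 x 20 mm with an orange spring catch on its +y and its -y side
- cassette_grip (a point): middle of the grip, 45 mm above the cassette's underside (53 mm above the bench when docked), between the two catches; axes as the cassette's. The catches are pinched along y here
- catch_left_pad (a point): middle of the outer, ribbed face of the orange catch on the cassette's +y side, 24 mm from the grip's middle with the catch out, 45 mm above the cassette's underside. The catch is an upright plate 24 mm wide (x), 6 mm thick; fingers can take its face from 26 to 58 mm above the underside, that is 34 to 66 mm above the bench when docked
- catch_right_pad (a point): the same for the catch on the cassette's -y side. Over both faces the catches measure 48 mm let out and 35 mm pinched fully in
- catch_left (a joint): how far the left catch is pushed in, m: 0 out (its hook, at its foot, is under the dock's keeper and the cassette cannot be lifted), 0.0065 fully in against its stop. The hook comes free of the keeper at about 0.0045. Spring: pushes it out with 3 N when out and 5 N when fully in
- catch_right (a joint): the same for the right catch
- well_1 (a point): centre of the floor of one round well of the cassette (35 mm across, 4 mm deep); axes as the cassette's. 81 mm from the middle towards the cassette's -x end. A mount lying in a well stands with its underside 16 mm above the bench while the cassette is docked; the plate's top face round the well is 20 mm above the bench
- well_2 (a point): centre of the floor of one round well of the cassette (35 mm across, 4 mm deep); axes as the cassette's. 41 mm from the middle towards -x
- well_3 (a point): centre of the floor of one round well of the cassette (35 mm across, 4 mm deep); axes as the cassette's. 41 mm from the middle towards +x; the red mount starts in this well
- well_4 (a point): centre of the floor of one round well of the cassette (35 mm across, 4 mm deep); axes as the cassette's. 81 mm from the middle towards +x
- mount_red_center (a point): red mounted metal specimen, a plain resin disc with a flat polished steel piece in its top: 30 mm across, 13 mm tall. The point is its centre, half-way up; its z axis is the disc's axis. It lies in a well from the start and counts as one of the three.
- mount_black_center (a point): black mounted metal specimen, a plain resin disc with a flat polished steel piece in its top: 30 mm across, 16 mm tall. The point is its centre, half-way up; its z axis is the disc's axis. Starts on the bench, left of a tall fixed microscope (about x over 0.47, y from -0.2 to 0.08): swing the arm round it.
- mount_green_center (a point): green mounted metal specimen, a plain resin disc with a flat polished steel piece in its top: 30 mm across, 18 mm tall. The point is its centre, half-way up; its z axis is the disc's axis. Starts on the bench, left of a tall fixed microscope (about x over 0.47, y from -0.2 to 0.08): swing the arm round it.
- mount_ochre_center (a point): ochre mounted metal specimen, a plain resin disc with a flat polished steel piece in its top: 30 mm across, 15 mm tall. The point is its centre, half-way up; its z axis is the disc's axis. Starts on the bench, left of a tall fixed microscope (about x over 0.47, y from -0.2 to 0.08): swing the arm round it.
- loupe: black loupe, 39 mm across, 38 mm tall, standing on the bench; origin under its centre. Bystander, leave alone
- lens_case: round lens case, black below with a ribbed light-grey cap, 42 mm across, 54 mm tall, standing; origin under its centre. Bystander, leave alone
- marker_red: red and white marker lying on the bench, 136 x 17 x 19 mm, long along its x; origin under its centre. Bystander, leave alone
Things that resemble listed ones, but are neither listed nor needed, are in the scene too. What is shaped like the part that bears mount_ochre_center but yellow is not meant.

How it is judged:
By the outcome, as a careful person would: the job done as asked, in the order asked, and still so for the second after the job is handed in, while the arm keeps its last pose, push and grip.
It also fails if it takes over 59 s, if anything falls off the work surface, if the arm or the gripper's body presses on something with over 40 N, if the wrist force passes 120 N, or if a joint passes its speed limit or range.

## Robot

A 6-joint arm with a two-finger parallel gripper is mounted at the origin on a cart in front of the work surface, level with it; the furniture and walls round the work are solid. World frame = base frame: x ahead of the robot, y to its left, z up, the work surface at z = 0. Lengths are in m, angles in rad, forces in N, time in s.
With the tool pointing down it reaches from about 0.3 to 0.85 m from the base axis. Payload 4.2 kg.
Tool frame: the origin (TCP) lies at the very end of the fingers, on their centre line; the grasp point (between the pads) lies 19 mm behind it (manip.grip_depth is the distance from the TCP to the grasp point, in m); z points along the fingers, y is the direction in which the jaws open and shut (so a half turn about z gives the same grasp; the last joint's range is limited). The gripper opens to 91 mm and grips with 3 to 60 N. Pads are 32 mm wide; open, the fingers measure 118 mm over their backs; the gripper's body (76 mm by 178 mm) begins 60 mm behind the grasp point.
Start: joints at [-1.216, 0.32, 1.565, -0, 1.257, -0.02], TCP at [0.211, -0.535, 0.214] pointing down, gripper open.
Joint ranges: [-3.11, 3.11], [-0.84, 2.01], [0.21, 2.61], [-1.34, 4.49], [0.05, 2.63], [-2.56, 2.56]. Speed limits (rad/s): [2.57, 2.57, 3.14, 3.14, 3.14, 3.14].

## Interface

Orientations are given as a 3x3 rotation matrix whose columns are the frame's x, y, z axes.
In Python, from workcell import manip gives the robot as it stands. Calls block until the motion is done:
- manip.move_ptp(position, orientation): joint-space move of the TCP to a pose.
- manip.move_l(position, feed=0.15, ori=None, guard=None): straight line of the TCP; ori=None keeps the orientation; feed is the mean speed in m/s. With guard (N) it stops when the force on the tool has changed by that much, and returns True; else False.
- manip.move_j(angles): joint-space move.
- manip.grip(opening): finger opening in m; the grip force is fixed at half the most; returns when the fingers have stopped.
- manip.pause(seconds).
- manip.ik(position, orientation): joint angles nearest the present ones, or None.
- manip.sense(): the state.
- manip.camera(name): name is "side" or "top" or "wrist"; returns a dict with "img" (400x640x3 uint8, red, green, blue), "vertical_fov" (degrees; the focal length in pixels is half the picture's height over the tangent of half this angle, whatever the lens; pixels are square), "cx", "cy" (the principal point, pixels), "pose" (4x4, takes a point from camera to world coordinates). Camera axes: x right, y down, z forward; pixel columns grow to the right and rows downward; lengths in m; the calibration is good to about 2 mm. A picture is of the moment at which its call begins. There is no depth.
A pose or a line that the arm cannot do raises manip.IKError and nothing moves.
- manip.finish_job(): hands the job in, once; it reports no verdict.
Trained networks look in the newest picture that a camera, given by its name, has taken for a name from the list of things; names that differ only in an ending like _2 or _b are one class to them, and where a whole thing is asked for, a point or a joint stands for the part that bears it (a point fixed in the world has none). Each returns a list of dicts, best first, with "confidence" (0 to 1); they miss things now and then, are a little off and sometimes report something else, mostly with a low value. They report only what shows in the picture. A call takes as long as a camera call. They do not tell look-alikes from the thing itself.
- manip.boxes_of(target, camera): "rect" ([left, top, width, height] in pixels, round what is visible of it).
- manip.trace(target, camera): "region" (400x640 bool, what is visible of it) and "rect" ([left, top, width, height] in pixels, round what is visible of it).
- manip.tip_of(target, camera): "centre" ([column, row] in pixels: a listed point, or the origin of a listed thing).
The state is a dict: "clock": time; "joint_pos": joint angles; "qvel": joint speeds; "joint_efforts": joint torques, N m; "ee_pos": TCP position; "ee_rot": TCP orientation; "contact_force": force on the tool from outside, world axes, zero at the start; "wrist_torque": the same for the moment, N m; "gripper_width": finger opening in m.
Only numpy, scipy, OpenCV 4.12 (cv2) and the standard library are available. Lean on these libraries where they do the work, as an engineer would, in place of code of your own. Each camera call takes 0.05 s, during which the arm holds its last target.

## Working session

There is one attempt and no reset: what is moved stays moved. The work goes in short steps, each a Python script; the robot and the scene stay as the last script left them, time stands still between calls to the robot, and variables do not carry over. Pictures are saved under pics/ and viewed, and the job is handed in when it is done.

```bash
ls; mkdir -p pics; python3 - <<'E'
from workcell import manip
import cv2
for n in ["side","top","wrist"]:
    c=manip.camera(n); cv2.imwrite(f"pics/a_{n}.png",c["img"][:,:,::-1])
    print(n,c["vertical_fov"],c["cx"],c["cy"],c["pose"].round(3).tolist())
print(manip.sense())
E
```

```text
pics
side 50.991389948910424 316.3017586091848 196.5674506971176 [[-0.945, -0.133, 0.298, 0.315], [-0.325, 0.442, -0.836, 0.964], [-0.021, -0.887, -0.461, 0.49], [0.0, 0.0, 0.0, 1.0]]
top 55.74405805641929 318.5998007016222 196.2565436865309 [[-0.005, -0.999, 0.052, 0.502], [-1.0, 0.007, 0.027, 0.185], [-0.027, -0.052, -0.998, 1.011], [0.0, 0.0, 0.0, 1.0]]
wrist 71.50181728382219 320.94811934887167 202.52182951111712 [[0.366, -0.889, -0.276, 0.289], [-0.931, -0.349, -0.107, -0.503], [-0.001, 0.296, -0.955, 0.383], [0.0, 0.0, 0.0, 1.0]]
{'clock': 0.15, 'joint_pos': array([-1.21599197e+00,  3.20161196e-01,  1.56533782e+00,  4.68124738e-06,
        1.25743376e+00, -2.00225540e-02]), 'qvel': array([ 8.13068606e-05, -2.96745717e-03, -3.89753834e-03,  1.26514602e-03,
        1.27771459e-03,  8.27837281e-04]), 'joint_efforts': array([ 2.05579136e-04, -4.12773550e+01, -2.32155418e+01,  7.28598959e-02,
        4.34106484e-02, -1.05017191e-04]), 'ee_pos': array([ 0.21037784, -0.53474138,  0.21332783]), 'ee_rot': array([[ 9.30571543e-01,  3.66109807e-01, -4.61390325e-04],
       [ 3.66110096e-01, -9.30570693e-01,  1.25819508e-03],
       [ 3.12812426e-05, -1.33976019e-03, -9.99999102e-01]]), 'contact_force': array([ 0.27051561, -0.26187134, -0.55937609]), 'wrist_torque': array([0.06310426, 0.00460225, 0.00400639]), 'gripper_width': 0.09139607221781429}
```

View pics/a_top.png

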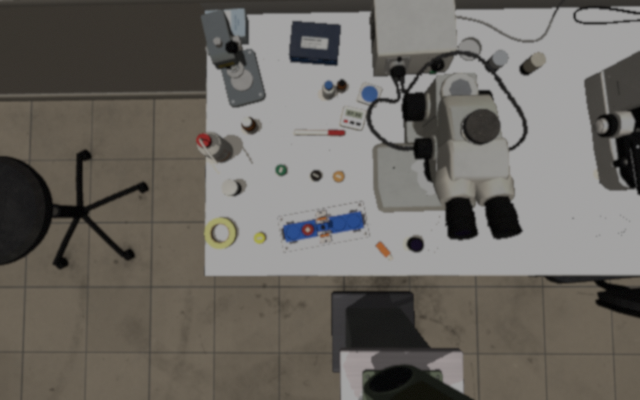

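View pics/a_side.png

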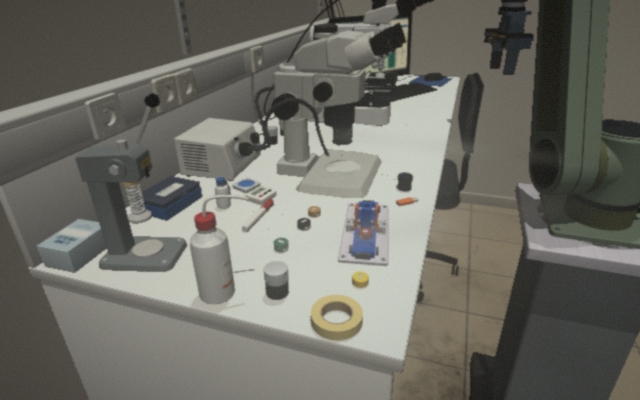

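View pics/a_wrist.png

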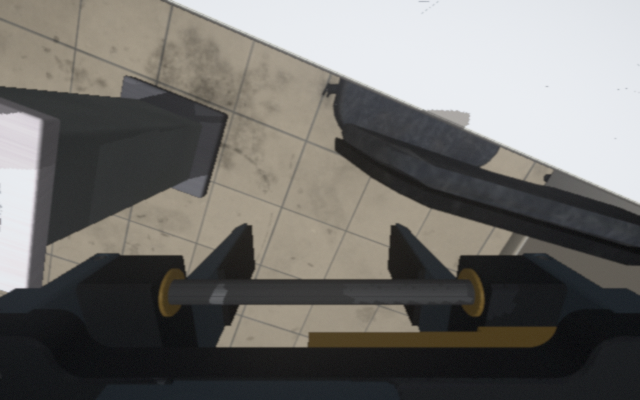

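Top view: cassette/dock at (325,226) with the red mount at (307,229). Green is at (281,170), black at (316,175), ochre at (339,176). The yellow look-alike is at (260,238) and the microscope spans columns 370–520.

```bash
cat > h.py <<'E'
from workcell import manip
import numpy as np, cv2
def K(c):
    f=200/np.tan(np.radians(c["vertical_fov"])/2); return f,c["cx"],c["cy"]
def ray(c,uv):
    f,cx,cy=K(c); P=np.array(c["pose"]); d=np.array([(uv[0]-cx)/f,(uv[1]-cy)/f,1.]); return P[:3,3],P[:3,:3]@d
def onz(c,uv,z):
    o,d=ray(c,uv); return o+d*(z-o[2])/d[2]
def proj(c,p):
    f,cx,cy=K(c); P=np.array(c["pose"]); q=P[:3,:3].T@(np.array(p)-P[:3,3]); return np.array([cx+f*q[0]/q[2],cy+f*q[1]/q[2]])
def tri(rs):
    A=np.zeros((3,3));b=np.zeros(3)
    for o,d in rs:
        d=d/np.linalg.norm(d);M=np.eye(3)-np.outer(d,d);A+=M;b+=M@o
    return np.linalg.solve(A,b)
def down(yaw):  # tool z down, jaw axis (y) direction = yaw angle in world
    y=np.array([np.cos(yaw),np.sin(yaw),0]);z=np.array([0,0,-1.]);x=np.cross(y,z); return np.c_[x,y,z]
Z={"mount_red_center":.0225,"mount_black_center":.008,"mount_green_center":.009,"mount_ochre_center":.0075,"cassette_grip":.053,"catch_left_pad":.053,"catch_right_pad":.053,"well_1":.016,"well_2":.016,"well_3":.016,"well_4":.016,"dock_grip":.053,"loupe":0,"lens_case":0,"marker_red":0}
def look(cam,names,img=None):
    c=manip.camera(cam)
    if img: cv2.imwrite(img,c["img"][:,:,::-1])
    for n in names:
        for r in manip.tip_of(n,cam)[:3]:
            if r["confidence"]>.25: print(cam,n,round(r["confidence"],2),np.round(r["centre"],1),onz(c,r["centre"],Z[n]).round(4))
    return c
E
python3 - <<'E'
from h import *
for cam in ["top","side"]:
    look(cam,list(Z))
print(manip.sense()["clock"])
E
```

```text
top mount_red_center 0.53 [306.5 232.6] [0.4591 0.2435 0.0225]
top mount_black_center 0.51 [312.3 173.7] [0.6148 0.2283 0.008 ]
top mount_green_center 0.64 [337.5 225.1] [0.4779 0.1623 0.009 ]
top mount_green_center 0.53 [281.7 168.5] [0.6294 0.31   0.009 ]
top mount_ochre_center 0.57 [283.6 170.3] [0.6247 0.3051 0.0075]
top mount_ochre_center 0.47 [257. 237.] [0.4473 0.376  0.0075]
top mount_ochre_center 0.46 [338.5 176.9] [0.6058 0.1586 0.0075]
top cassette_grip 0.65 [324.2 226.2] [0.4763 0.1969 0.053 ]
top cassette_grip 0.29 [236.3 188.1] [0.5744 0.4209 0.053 ]
top catch_left_pad 0.48 [324.9 236.1] [0.4514 0.1953 0.053 ]
top catch_right_pad 0.53 [318.8 217.9] [0.4973 0.2104 0.053 ]
top well_1 0.83 [306.4 224.2] [0.4808 0.2441 0.016 ]
top well_1 0.71 [339.5 226.3] [0.4749 0.1572 0.016 ]
top well_1 0.68 [292.7 231.7] [0.4613 0.2802 0.016 ]
top well_2 0.83 [306.4 224.2] [0.4808 0.2441 0.016 ]
top well_2 0.71 [339.5 226.3] [0.4749 0.1572 0.016 ]
top well_2 0.68 [292.7 231.7] [0.4613 0.2802 0.016 ]
top well_3 0.83 [306.4 224.2] [0.4808 0.2441 0.016 ]
top well_3 0.71 [339.5 226.3] [0.47
[... 1545 characters left out ...]
.8 236.1] [0.4692 0.2438 0.016 ]
side well_2 0.63 [367.6 209.5] [0.4867 0.1317 0.016 ]
side well_3 0.92 [362.8 246.1] [0.4627 0.28   0.016 ]
side well_3 0.71 [363.8 236.1] [0.4692 0.2438 0.016 ]
side well_3 0.63 [367.6 209.5] [0.4867 0.1317 0.016 ]
side well_4 0.92 [362.8 246.1] [0.4627 0.28   0.016 ]
side well_4 0.71 [363.8 236.1] [0.4692 0.2438 0.016 ]
side well_4 0.63 [367.6 209.5] [0.4867 0.1317 0.016 ]
side dock_grip 0.73 [365.9 209.5] [0.4767 0.1977 0.053 ]
side loupe 0.77 [407.2 187.6] [ 0.4199 -0.041   0.    ]
side lens_case 0.62 [282.1 289.1] [0.5732 0.4315 0.    ]
side lens_case 0.55 [376.8 210.2] [0.471  0.1006 0.    ]
side marker_red 0.83 [257.7 220.8] [0.7208 0.2283 0.    ]
1.75
```

```bash
python3 - <<'E'
import cv2
a=cv2.imread("pics/a_top.png")[110:270,195:445]; cv2.imwrite("pics/b.png",cv2.resize(a,None,fx=3.2,fy=3.2,interpolation=cv2.INTER_CUBIC))
E
```

```text
(no output)
```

View pics/b.png

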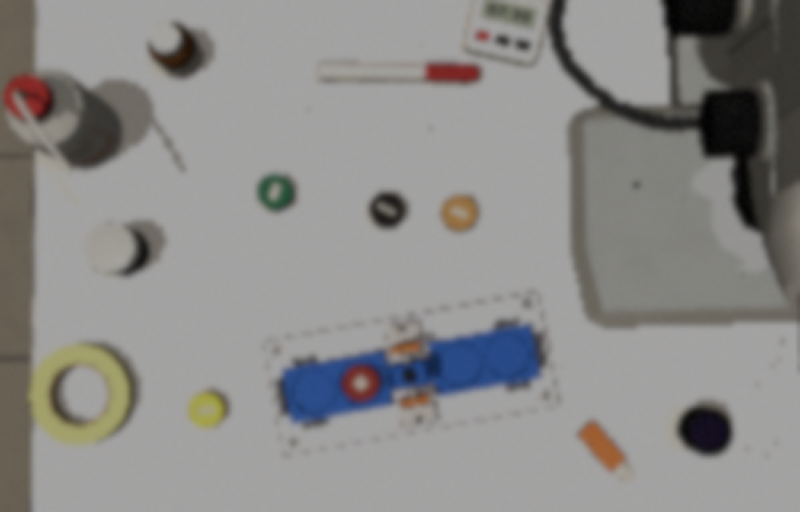

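Red sits in well_3, so cassette +x points to world +y. I'll use green and black for wells 4 and 2, leaving ochre. Next I swing at a small radius past the microscope.

```bash
python3 - <<'E'
from h import *
def P(r,a,z): return [r*np.cos(a),r*np.sin(a),z]
R0=manip.sense()["ee_rot"]
a0=-1.195
q0=manip.sense()["joint_pos"]
print(q0.round(3))
q1=manip.ik(P(.35,a0,.25),down(a0)); print(q1)
manip.move_j(q1)
q2=q1.copy(); q2[0]+=a0*-1+.55
manip.move_j(q2); print(manip.sense()["ee_pos"])
manip.move_ptp([.50,.2,.25],down(np.radians(11)))
s=manip.sense(); print(s["ee_pos"],s["joint_pos"].round(2),s["clock"])
look("wrist",["mount_red_center","mount_black_center","mount_green_center","mount_ochre_center","cassette_grip","catch_left_pad","catch_right_pad","well_1","dock_grip"],"pics/c.png")
E
```

```text
[-1.216  0.32   1.565  0.     1.257 -0.02 ]
[-1.22786306e+00 -7.10271777e-02  1.93579200e+00 -4.44089210e-16
  1.27682784e+00 -3.28630578e-02]
[0.29881679 0.18254849 0.24988923]
[0.49896845 0.199475   0.2498084 ] [0.36 0.24 1.59 0.   1.32 0.17] 5.4167
wrist mount_red_center 0.75 [306.6 199.2] [0.4842 0.1628 0.0225]
wrist mount_black_center 0.63 [397.4 175.8] [0.6122 0.2207 0.008 ]
wrist mount_green_center 0.85 [423.4 109.3] [0.6221 0.3194 0.009 ]
wrist mount_ochre_center 0.88 [385.3 214.6] [0.6105 0.1569 0.0075]
wrist mount_ochre_center 0.79 [307.9  43.9] [0.4485 0.3693 0.0075]
wrist mount_ochre_center 0.27 [304.7 175.8] [0.475  0.194  0.0075]
wrist catch_left_pad 0.69 [307.8 142. ] [0.4721 0.2484 0.053 ]
wrist catch_left_pad 0.5 [289.5 176.1] [0.4559 0.1995 0.053 ]
wrist catch_right_pad 0.45 [320.9 175.7] [0.4972 0.2081 0.053 ]
wrist well_1 0.94 [305.1 111.2] [0.46   0.2853 0.016 ]
wrist well_1 0.78 [305.1 218. ] [0.4873 0.1304 0.016 ]
wrist well_1 0.67 [308.  145.1] [0.4721 0.2407 0.016 ]
wrist dock_grip 0.75 [305.2 177.8] [0.477  0.2012 0.053 ]
wrist dock_grip 0.72 [424.8 113.3] [0.6103 0.3113 0.053 ]
```

View pics/c.png

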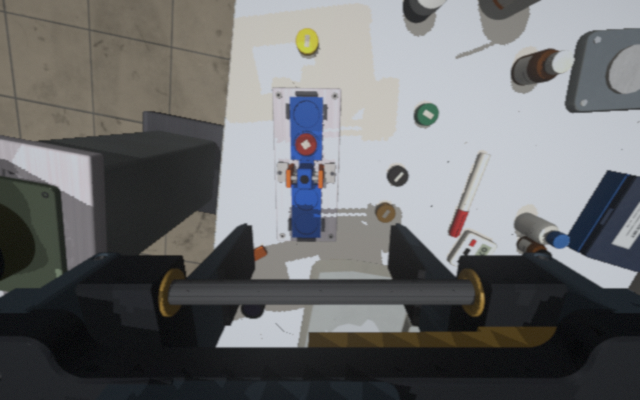

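Wrist view: green at (427,115), black at (398,176), ochre at (385,212), yellow decoy at (307,41). The cassette is at rows 95–240, column ~306, and the red mount at (306,145). Measuring by segmentation next.

```bash
cat >> h.py <<'E'
def hsvmask(c,lo,hi):
    h=cv2.cvtColor(c["img"],cv2.COLOR_RGB2HSV); return cv2.inRange(h,np.array(lo),np.array(hi))
def cassette(c,verbose=True):
    m=hsvmask(c,(105,120,50),(125,255,255)); m=cv2.morphologyEx(m,cv2.MORPH_CLOSE,np.ones((25,25)))
    cn=max(cv2.findContours(m,cv2.RETR_EXTERNAL,cv2.CHAIN_APPROX_NONE)[0],key=cv2.contourArea)[:,0]
    w=np.array([onz(c,p,.020)[:2] for p in cn])
    (x,y),(a,b),t=cv2.minAreaRect((w*1000).astype(np.float32))
    if a<b: t+=90
    print("cassette centre",x,y,"size",a,b,"angle",t%180)
    return x/1000,y/1000,np.radians(t%180)
def disc(c,name,cam,h,near):
    # near: expected xy
    manipr=manip.trace(name,cam)
    best=None
    for r in manipr:
        u=np.argwhere(r["region"])[:,::-1]
        if len(u)<10: continue
        hull=cv2.convexHull(u.astype(np.int32))
        # project candidate cylinder silhouette, match centroid+area
        cen=u.mean(0); p=onz(c,cen,h/2)
        d=np.hypot(*(p[:2]-near))
        if best is None or d<best[0]: best=(d,cen,p,len(u),r["confidence"],r["region"])
    if best is None: return None
    _,cen,p,n,cf,reg=best
    # refine: silhouette centroid of modelled cylinder
    q=np.array(p[:2])
    for _ in range(4):
        th=np.linspace(0,2*np.pi,60)
        pts=np.array([proj(c,[q[0]+.015*np.cos(t),q[1]+.015*np.sin(t),z]) for t in th for z in (0,h)])
        hu=cv2.convexHull(pts.astype(np.float32)); M=cv2.moments(hu); mc=np.array([M["m10"],M["m01"]])/M["m00"]
        q=q+onz(c,cen,h/2)[:2]-onz(c,mc,h/2)[:2]
    print(name,"conf",round(cf,2),"px",cen.round(1),"n",n,"model area",round(M["m00"]),"xy",q.round(4))
    return q
E
python3 - <<'E'
from h import *
for cam in ["wrist","top","side"]:
    c=manip.camera(cam); print(cam)
    for n,h,e in (("mount_green_center",.018,(.622,.315)),("mount_black_center",.016,(.612,.222)),("mount_ochre_center",.015,(.61,.155))):
        disc(c,n,cam,h,np.array(e))
    if cam!="side":
        x,y,t=cassette(c)
        if cam=="wrist":
            v=c["img"].copy(); d=np.array([np.cos(t),np.sin(t)])
            for s in (-.081,-.041,.041,.081):
                for r,z in ((.0175,.020),):
                    pts=np.array([proj(c,[x+s*d[0]+r*np.cos(a),y+s*d[1]+r*np.sin(a),z]) for a in np.linspace(0,6.28,40)])
                    cv2.polylines(v,[np.round(pts*16).astype(np.int32)],True,(255,255,0),1,cv2.LINE_AA,4)
            cv2.imwrite("pics/d.png",cv2.resize(v[80:260,240:440],None,fx=3.2,fy=3.2,interpolation=cv2.INTER_CUBIC)[:,:,::-1])
E
```

```text
wrist
mount_green_center conf 0.59 px [424.4 114.2] n 477 model area 473 xy [0.6264 0.314 ]
mount_black_center conf 0.94 px [395.8 176.1] n 357 model area 376 xy [0.6111 0.2204]
mount_ochre_center conf 0.65 px [382.8 212.2] n 308 model area 342 xy [0.6069 0.1607]
cassette centre 475.7315979003906 202.4164276123047 size 43.87224197387695 206.22776794433594 angle 99.88166618347168
top
mount_green_center conf 0.47 px [280.6 170.1] n 111 model area 111 xy [0.625  0.3128]
mount_ochre_center conf 0.4 px [258.1 238.3] n 84 model area 113 xy [0.4439 0.3728]
cassette centre 825.9505004882812 75.01168823242188 size 34.38946533203125 35.03155517578125 angle 179.21214294433594
side
mount_green_center conf 0.46 px [281.  244.7] n 198 model area 203 xy [0.6252 0.314 ]
mount_black_center conf 0.49 px [303.9 223.4] n 142 model area 157 xy [0.6105 0.2201]
mount_ochre_center conf 0.69 px [314.1 211. ] n 125 model area 135 xy [0.6076 0.1598]
```

View pics/d.png

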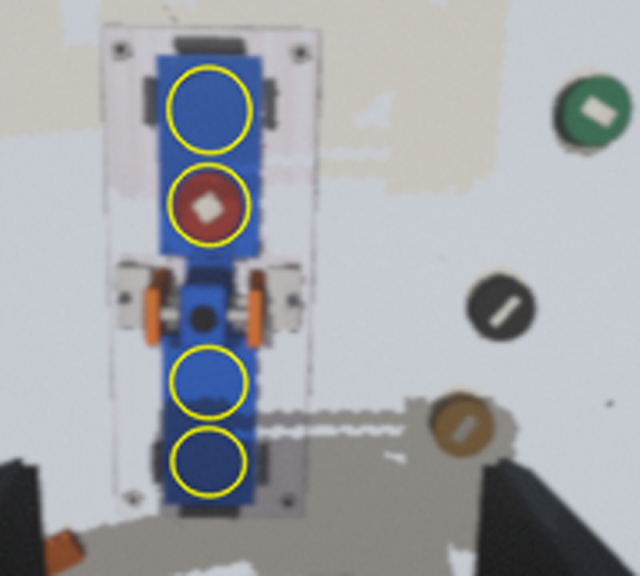

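```bash
python3 - <<'E'
from h import *
c=manip.camera("top"); im=cv2.imread("pics/a_top.png")[:,:,::-1].copy(); im[:200]=0; im[:,:270]=0; im[:,380:]=0
c["img"]=im; cassette(c)
E
```

```text
cassette centre 474.81610107421875 200.89215087890625 size 43.41581726074219 207.12046813964844 angle 100.07530879974365
```

```bash
python3 - <<'E'
from h import *
R=down(np.radians(10))
manip.grip(.055)
manip.move_ptp([.6255,.3135,.08],R)
hit=manip.move_l([.6255,.3135,.006],.12,guard=12); print(hit,manip.sense()["ee_pos"])
manip.grip(0.0); s=manip.sense(); print(s["gripper_width"],s["contact_force"],s["clock"])
manip.move_l([.6255,.3135,.09],.25); s=manip.sense();print(s["gripper_width"],s["contact_force"],s["clock"])
c=manip.camera("wrist"); cv2.imwrite("pics/e.png",c["img"][:,:,::-1])
E
```

```text
False [0.62617712 0.31372529 0.00707871]
0.02925161610819161 [0.14691806 0.32218177 2.31984368] 9.5167
0.029154135836410876 [-0.41360958 -0.23945233 -0.54134771] 10.0
```

View pics/e.png

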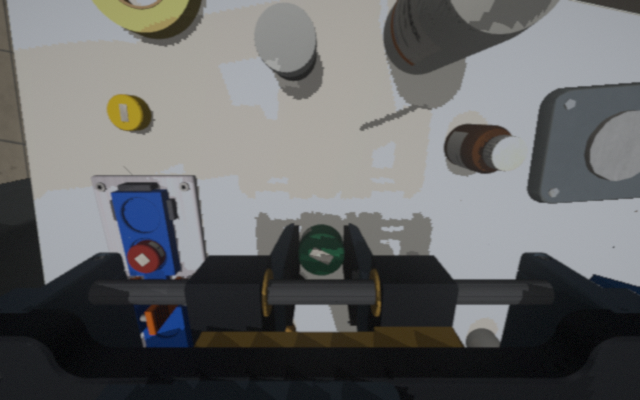

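Green is held, 29 mm between the fingers. Checking its offset in the hand and the well_4 prediction in the same picture.

```bash
cat >> h.py <<'E'
CX=np.array([.4753,.2017]); A=np.radians(100); D=np.array([np.cos(A),np.sin(A)])
def well(i): return CX+D*{1:-.081,2:-.041,3:.041,4:.081}[i]
def circ(v,c,p,r,z,col=(255,255,0)):
    pts=np.array([proj(c,[p[0]+r*np.cos(a),p[1]+r*np.sin(a),z]) for a in np.linspace(0,6.28,40)])
    cv2.polylines(v,[np.round(pts*16).astype(np.int32)],True,col,1,cv2.LINE_AA,4)
E
python3 - <<'E'
from h import *
c=manip.camera("wrist"); s=manip.sense(); p=s["ee_pos"]; v=c["img"].copy()
circ(v,c,p[:2],.015,p[2]+.012)
circ(v,c,well(4),.0175,.020); circ(v,c,well(3),.015,.029)
cv2.imwrite("pics/f.png",cv2.resize(v[160:310,80:380],None,fx=2.6,fy=2.6,interpolation=cv2.INTER_CUBIC)[:,:,::-1])
E
```

```text
(no output)
```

View pics/f.png

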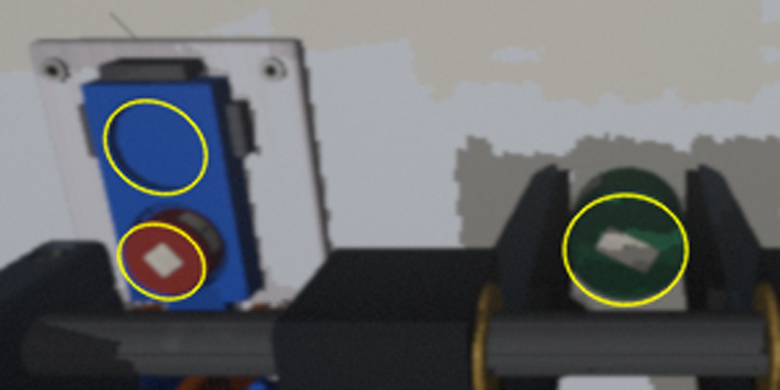

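```bash
python3 - <<'E'
from h import *
R=down(np.radians(10)); w=well(4); print(w)
manip.move_l([*w,.09],.25,ori=R)
manip.move_l([*w,.034],.15)
print(manip.sense()["ee_pos"],manip.sense()["contact_force"])
hit=manip.move_l([*w,.0225],.03,guard=6); s=manip.sense(); print(hit,s["ee_pos"],s["contact_force"],s["clock"])
c=manip.camera("wrist"); cv2.imwrite("pics/g.png",c["img"][:,:,::-1])
E
```

```text
[0.4612345  0.28146943]
[0.46224601 0.28174286 0.03389952] [0.34557111 0.31292462 1.13173819]
True [0.4612724  0.2814822  0.02246116] [ 0.3787377  -0.57462334  4.81198544] 11.9
```

View pics/g.png

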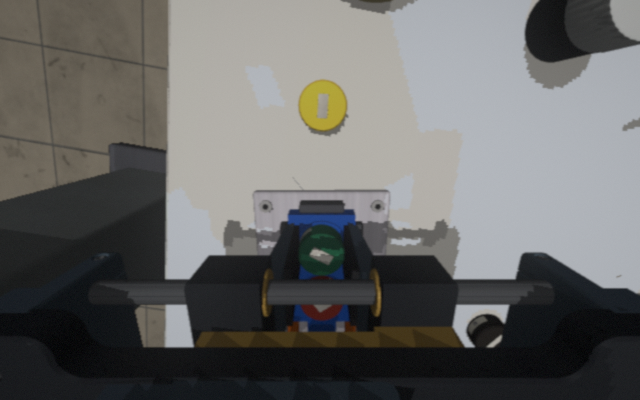

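Contact came at TCP z 0.0225, which is floor height (the rim would be about 0.0265). Releasing, backing up and looking, then on to black.

```bash
python3 - <<'E'
from h import *
w=well(4); p=manip.sense()["ee_pos"]
manip.grip(.05)
manip.move_l([*p[:2],.10],.25)
c=manip.camera("wrist"); v=c["img"].copy()
circ(v,c,w,.0175,.02); circ(v,c,w,.015,.034,(255,0,255))
cv2.imwrite("pics/h1.png",cv2.resize(v[160:340,220:440],None,fx=3,fy=3,interpolation=cv2.INTER_CUBIC)[:,:,::-1])
b=[.6108,.2203]
manip.move_ptp([*b,.09],down(np.radians(10)))
c=manip.camera("wrist"); disc(c,"mount_black_center","wrist",.016,np.array(b)); 
v=c["img"].copy(); circ(v,c,well(4),.015,.034); circ(v,c,well(4),.0175,.020); circ(v,c,b,.015,.016); cv2.imwrite("pics/h2.png",v[:,:,::-1]); print(manip.sense()["clock"])
E
```

```text
mount_black_center conf 0.67 px [323.  208.9] n 840 model area 910 xy [0.6107 0.2217]
13.7833
```

View pics/h1.png

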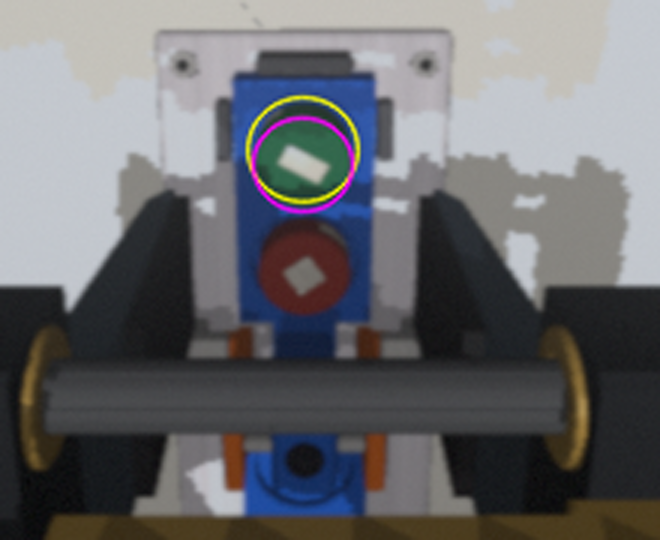

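View pics/h2.png

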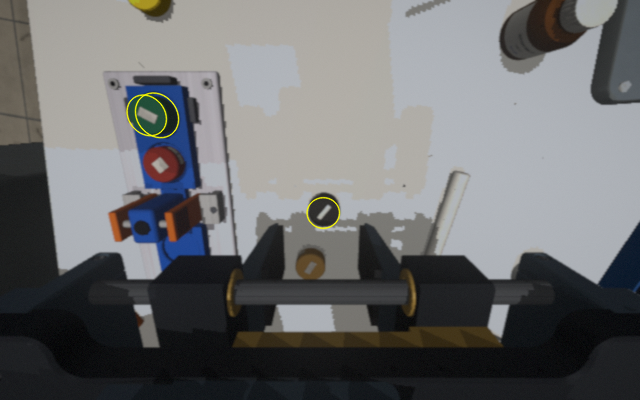

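Green lies in well_4. Black is right below at (323,212), with ochre clear at (311,264). Picking black for well_2.

```bash
python3 - <<'E'
from h import *
b=[.6108,.2208]; R=down(np.radians(10))
manip.move_l([*b,.006],.12,guard=12); p=manip.sense()["ee_pos"]
manip.grip(0.0); s=manip.sense(); print(p,s["gripper_width"],s["contact_force"])
manip.move_l([*b,.11],.25); print(manip.sense()["gripper_width"])
w=well(2)
manip.move_l([*w,.11],.25,ori=R)
c=manip.camera("wrist"); v=c["img"].copy(); p=manip.sense()["ee_pos"]
circ(v,c,p[:2],.015,p[2]+.010); circ(v,c,well(4),.0175,.02);circ(v,c,well(3),.0175,.02)
cv2.imwrite("pics/i.png",cv2.resize(v[100:350,220:440],None,fx=2.3,fy=2.3,interpolation=cv2.INTER_CUBIC)[:,:,::-1])
print(manip.sense()["clock"],p,manip.sense()["gripper_width"])
E
```

```text
[0.61133165 0.22116628 0.00679603] 0.02897993189134905 [-0.03396745 -1.08025911  3.38965328]
0.029113997820879364
16.4333 [0.48396944 0.16189547 0.10969531] 0.029047041190098755
```

View pics/i.png

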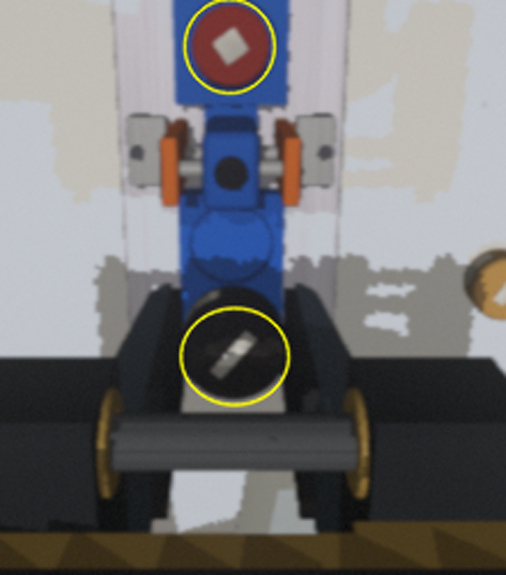

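```bash
python3 - <<'E'
from h import *
w=well(2)
manip.move_l([*w,.034],.15)
hit=manip.move_l([*w,.0222],.03,guard=6); s=manip.sense(); p=s["ee_pos"]; print(hit,p,s["contact_force"],s["gripper_width"],s["clock"])
if p[2]<.0245:
    manip.grip(.05)
    manip.move_l([*p[:2],.11],.25)
    manip.move_l([*(CX-D*.02),.16],.25)
    c=manip.camera("wrist"); v=c["img"].copy()
    x,y,t=cassette(c)
    for i in (2,4): circ(v,c,well(i),.0175,.02)
    cv2.imwrite("pics/j.png",cv2.resize(v[60:340,200:460],None,fx=2.1,fy=2.1,interpolation=cv2.INTER_CUBIC)[:,:,::-1]); print(manip.sense()["clock"])
E
```

```text
True [0.48257502 0.16137669 0.02260767] [ 0.04086673 -0.59205989  4.00528688] 0.029111354630939015 17.5167
cassette centre 476.01287841796875 201.94900512695312 size 44.21604919433594 206.82044982910156 angle 100.07026100158691
18.9583
```

View pics/j.png

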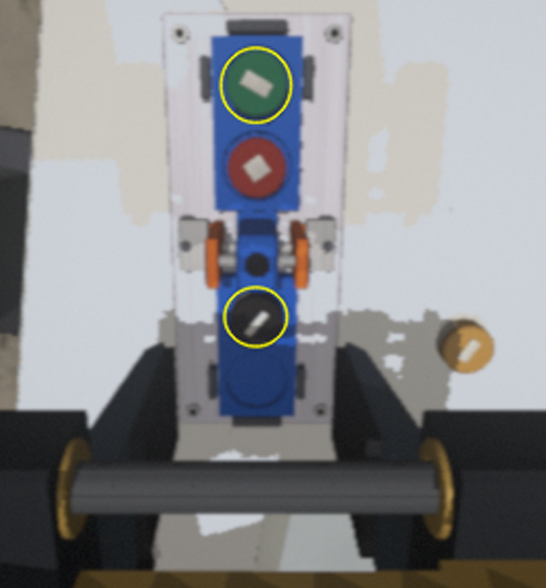

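All three lie inside their wells (green, red, black) and ochre is untouched. Pinching the catches now.

```bash
python3 - <<'E'
from h import *
g=[.4757,.2018]; R=down(np.radians(10.05))
manip.grip(.07)
manip.move_l([*g,.11],.2,ori=R)
hit=manip.move_l([*g,.0355],.1,guard=10); s=manip.sense(); print(hit,s["ee_pos"],s["contact_force"])
manip.pause(.2)
manip.grip(.044); s=manip.sense(); print(s["gripper_width"],s["contact_force"],s["wrist_torque"])
manip.grip(.025); manip.pause(.3); s=manip.sense(); print(s["gripper_width"],s["contact_force"],s["wrist_torque"],s["ee_pos"],s["clock"])
c=manip.camera("wrist"); cv2.imwrite("pics/k.png",c["img"][:,:,::-1])
c=manip.camera("side"); cv2.imwrite("pics/k2.png",cv2.resize(c["img"][130:310,250:470,::-1],None,fx=3,fy=3,interpolation=cv2.INTER_CUBIC))
E
```

```text
False [0.47633154 0.20197882 0.03616044] [-1.28794367 -0.69737835 -0.34910937]
0.0439514154131257 [-0.41880048 -0.69191567  2.55464518] [-0.03931018 -0.10273078  0.00718773]
0.03336603185773352 [-1.44541613  0.14214315  4.72044635] [-0.07524419  0.08248065  0.03396069] [0.47569564 0.20184    0.03597254] 22.1917
```

View pics/k.png

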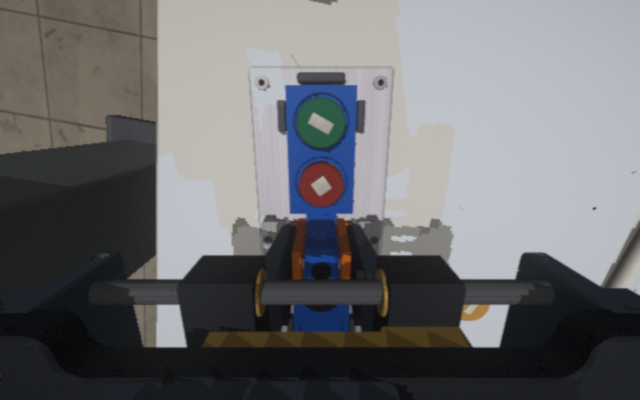

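View pics/k2.png

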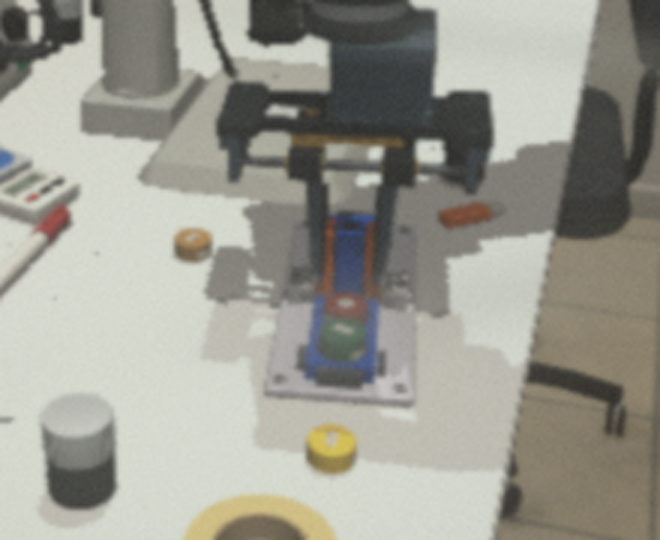

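Opening is 33.4 mm. The jaws read about 1 mm under on the 30 mm discs, so this is the 35 mm fully pinched width. Lifting slowly with a guard.

```bash
python3 - <<'E'
from h import *
p=manip.sense()["ee_pos"]; g=[.4757,.2018]
hit=manip.move_l([*g,.052],.03,guard=15); s=manip.sense(); print(hit,s["ee_pos"],s["contact_force"],s["gripper_width"])
if not hit:
    hit=manip.move_l([*g,.140],.06); manip.pause(.3); s=manip.sense(); print(hit,s["ee_pos"],s["contact_force"],s["wrist_torque"],s["gripper_width"],s["clock"])
for n in ("wrist","side","top"):
    c=manip.camera(n); im=c["img"][:,:,::-1]
    if n=="side": im=cv2.resize(im[100:310,250:470],None,fx=2.8,fy=2.8,interpolation=cv2.INTER_CUBIC)
    cv2.imwrite(f"pics/l_{n}.png",im)
E
```

```text
False [0.4755749  0.20175269 0.0519418 ] [ 0.26985718 -0.42694551 -3.36293585] 0.032964429342503064
False [0.4756706  0.20179093 0.13988404] [ 0.36012476  0.31180693 -4.24600159] [ 0.01323578 -0.06761385  0.01190886] 0.032906183741315556 24.9083
```

View pics/l_wrist.png

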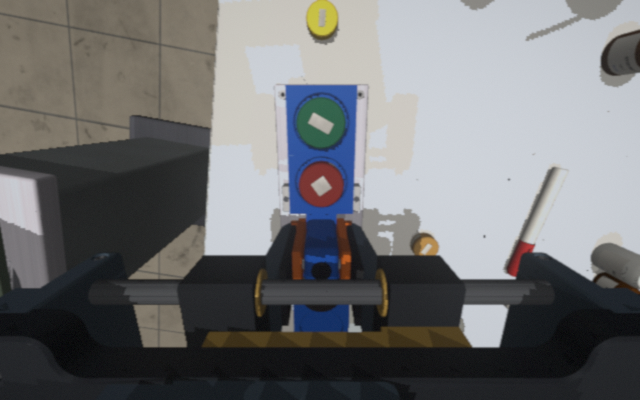

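View pics/l_side.png

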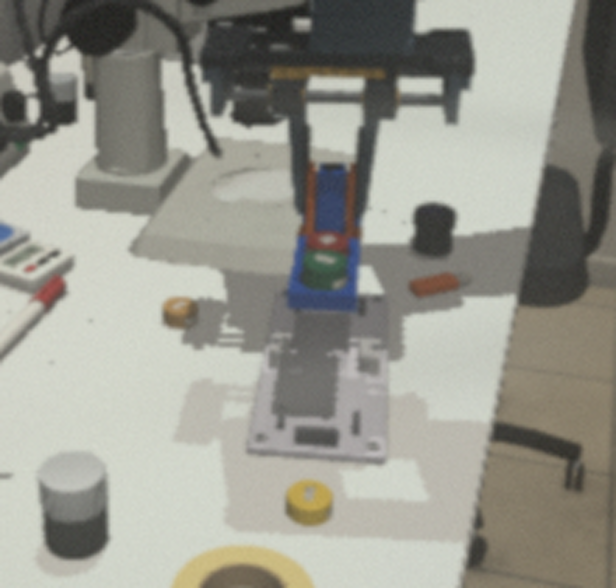

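```bash
python3 - <<'E'
import cv2
a=cv2.imread("pics/l_top.png")[130:270,230:430]; cv2.imwrite("pics/m.png",cv2.resize(a,None,fx=3.5,fy=3.5,interpolation=cv2.INTER_CUBIC))
E
```

```text
(no output)
```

View pics/m.png

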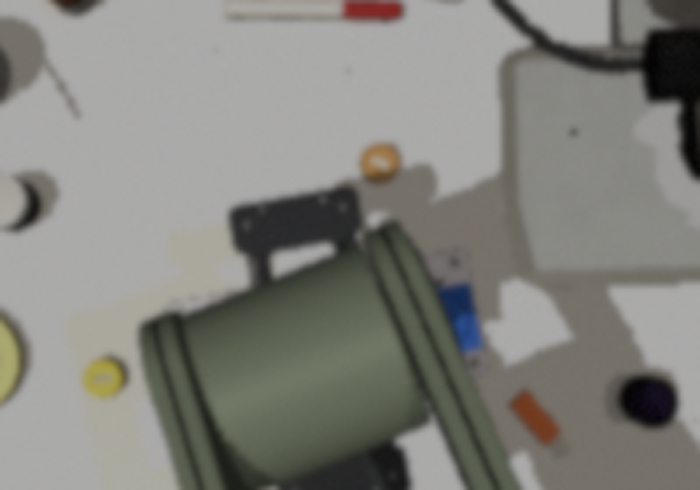

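Only the well_1 end of the cassette shows from above. Black is hidden by the arm, but no mount has fallen onto the bench or dock. Ochre, the loupe and the marker stand where they were. Handing in.

```bash
python3 - <<'E'
from h import *
s=manip.sense(); print(s["clock"],s["ee_pos"],s["gripper_width"],s["contact_force"]); manip.finish_job()
E
```

```text
25.0583 [0.47570342 0.20179359 0.13997978] 0.03306130362806911 [-0.02114533 -0.00745634 -3.6892776 ]
the job is handed in; nothing more can be done
```

The job is handed in at 25.1 s, with the cassette held in the gripper about 104 mm above the dock and its two catches pinched. I loaded the green mount into well 4 and the black one into well 2; the red stayed in well 3. The ochre mount was left standing on the bench.

- **Seating:** each mount touched down at floor height, and a picture before the pinch showed all three lying inside their wells.
- **Catches:** the opening read 33 mm. The jaws read about 1 mm under on the 30 mm discs, so I take this as fully in; the lift also went free of the keepers without tripping the force guard.
- **Level:** the green and red mounts sit at the same pixels in the wrist picture before and after the lift, so the cassette did not tilt.
- **Forces:** the readings I took stayed below 6 N.
- **Not confirmed:** after the lift the black mount was hidden behind the fingers and arm in every view. The only evidence that it is still in place is indirect: no mount had dropped onto the bench or dock, and the load did not fall off.
- **Bystanders:** the loupe, lens case and red marker were not touched.

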